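# Wind down the panel press

## Robot

A 7-joint arm with a two-finger parallel gripper is mounted at the origin on the work surface. World frame = base frame: x ahead of the robot, y to its left, z up, the work surface at z = 0. Lengths are in mm, angles in degrees, forces in N, time in s.
With the tool pointing down it reaches from about 350 to 900 mm from the base axis. Payload 19.9 kg.
Tool frame: the origin (TCP) lies at the very end of the fingers, on their centre line; the grasp point (between the pads) lies 19 mm behind it (r.grasp_offset is the distance from the TCP to the grasp point, in mm); y points along the fingers, x is the direction in which the jaws open and shut, and the axes are right-handed (so a half turn about y gives the same grasp; the last joint's range is limited). The gripper opens to 94 mm and grips with 3 to 60 N. Pads are 16 mm wide; open, the fingers measure 119 mm over their backs; the gripper's body (75 mm by 177 mm) begins 78 mm behind the grasp point.
Start: joints at [66.721, 23.915, -0.59, 92.452, 0.269, 63.638, -3.037], TCP at [222.969, -583.852, 205.425] pointing down, gripper open.
Joint ranges: [-161.28, 161.28], [-22.2, 115.67], [-73.04, 71.86], [3.21, 147.25], [-68.34, 248.33], [10.77, 114.83], [-161.83, 161.83]. Speed limits (degrees/s): [108.29, 108.29, 136.94, 136.94, 172.46, 172.46, 172.46].

## Interface

Orientations are given as a 3x3 rotation matrix whose columns are the frame's x, y, z axes.
In Python, from station import r, read_camera, calibration, look_for, trace gives the robot as it stands. The module is installed in compiled form; this text tells all that it offers.
- The arm moves only by the tool step_arm, never from a script. Its argument "series" is a list of rows, each an object of numbers: "jaw": the opening, from -1 (shut) to 1 (fully open); "dx", "dy", "dz": the shift along the tool's x, y, z in cm; "spin": the turn about the tool's y in degrees. A call has 1 to 12 rows; each row shifts and turns the pose as measured when the row begins, along the tool's axes as they then stand; what a row does not reach is not made up. A row lasts 1/10 s, in which the tool goes at most 50 mm and 8.59 degrees, less where a joint would pass 70% of its speed; a pose out of reach is approached as far as the arm can. A call with a gripper value outside its range is refused whole. The fingers move at their own pace and stop on an object; "grip_force" is the grip in N (left out, the last holds). Time passes only in rows, so rows that do not move let the fingers close. It gives the time, the measured TCP pose, the force and the opening at its end, in the units of the state.
- r.state(): the state, without advancing time (a new reading comes with each control period).
- read_camera(name): name is "side" or "top"; returns the picture (384x512x3 uint8, red, green, blue); there is no depth.
- calibration(name): a dict with "intrinsics" (3x3 intrinsics, pixels), "R" (3x3) and "t" (3): a world point X has camera coordinates R X + t. Camera axes: x right, y down, z forward; pixel columns grow to the right and rows downward; lengths in mm; the calibration is good to about 2 mm. A picture is of the moment at which its call begins. calibration takes no time and is no camera call.
- r.close_job(): hands the job in, once; it reports no verdict.
Trained networks look in the newest picture that a camera, given by its name, has taken for a name from the list of things; names that differ only in an ending like _2 or _b are one class to them, and where a whole thing is asked for, a point or a joint stands for the part that bears it (a point fixed in the world has none). Each returns a list of dicts, best first, with "conf" (0 to 1); they miss things now and then, are a little off and sometimes report something else, mostly with a low value. They report only what shows in the picture. A call takes as long as a camera call.
- look_for(camera, label): "at" ([column, row] in pixels, amid what is visible of it).
- trace(camera, label): "mask" (384x512 bool, what is visible of it) and "at" ([column, row] in pixels, amid what is visible of it).
The state is a dict: "time": time; "q": joint angles; "joint_vel": joint speeds; "effort": joint torques, N m; "ee_pos": TCP position; "tcp_rot": TCP orientation; "wrist_force": force on the tool from outside, world axes, zero at the start; "wrist_torque": the same for the moment, N m; "width": finger opening in mm.
Only numpy, scipy, OpenCV 4.12 (cv2) and the standard library are available. Lean on these libraries where they do the work, as an engineer would, in place of code of your own. Each camera call takes 0.05 s, during which the arm holds its last target. There are 200 camera calls.

## Task

A glued-up painting panel lies between its two boards in the screw press: wind the press down tight on it by pushing the handle round with one finger against its arm, clockwise as seen from above, until the platen bears on the top board and the handle comes up hard. Only push the handle, do not grip it between the fingers and do not force it once it has stopped; then take the hand away and leave the other things on the bench where they are.

Things in the scene. Friction and masses are not known exactly. Their poses are not given: they have to be found in the camera images.
- press: bench screw press, grey steel, fixed. Origin on the table under the screw axis, z up. Base plate 200 (x) by 290 mm (y); columns at y = +-120 mm; crosshead 56 (x) by 290 mm (y), its top 176 mm above the table, with a brass nut 54 mm across up to 188 mm and column cap nuts up to 193 mm. Above 193 mm a finger has free room all round the screw, but for the handle
- press_stack_top (a point): centre of the top face of the upper of the two plywood boards (165 by 190 mm) that lie on the press's base with the panel between them; 66 mm above the table, under the platen; fixed
- press_platen: the moving part of the press: grey platen (150 by 200 mm) with the screw and handle that it carries. Origin at the centre of the platen's underside; 66 mm above the table when the press is tight
- press_handle (a joint): turn of screw and handle in rad, growing clockwise as seen from above; lowers platen and handle together by 20 mm a full turn (3.18 mm per rad). 0 = fully raised, 7.0 = platen bears on the top board, a hard stop. Needs about 0.25 N m (3 N on an arm 85 mm from the axis); stays where it is left, hardly coasts
- press_hub (a point): centre of the handle on the screw axis, at the arms' mid-height (226 mm above the table when tight); its x axis lies along the arms. Hub 44 mm across, 26 mm up and 22 mm down from here. The handle is a straight level round bar 16 mm thick: two arms in line, each with a black ball 38 mm across at its end; push the bare arm 40 to 100 mm from the axis
- press_ball_a (a point): centre of the ball at one end of the handle, 130 mm from the axis, at the arms' height
- press_ball_b (a point): centre of the ball at the other end of the handle, 130 mm from the axis, at the arms' height
- jar: screw-top glass jar of paint, 72 mm across, 88 mm tall, loose on the table near the press, not to be disturbed; origin at its underside
- bottle: amber glass bottle of painting medium, 60 mm across, 175 mm tall, loose on the table near the press, not to be disturbed; origin at its underside
- tape: roll of paper tape lying flat, 100 mm across, 25 mm tall, loose on the table near the press, not to be disturbed; origin at its underside
- tube: metal paint tube lying down, 115 mm long, 30 mm wide, 27 mm tall, loose on the table near the press, not to be disturbed; origin at its underside
- brayer: rubber hand roller with a wooden handle lying down, 175 mm long, 90 mm wide, 32 mm tall, loose on the table near the press, not to be disturbed; origin at its underside
- palette_knife: palette knife lying down, 205 mm long, 20 mm tall, loose on the table near the press, not to be disturbed; origin at its underside
- spectacles: folded spectacles, 135 mm wide, 45 mm tall, loose on the table near the press, not to be disturbed; origin at its underside

How it is judged (in metres and radians):
At the end, for the whole second after the job is handed in: the handle has been turned to within 0.15 rad of its hard stop (joint above 6.85 rad, the platen within half a millimetre of bearing fully on the board) and is at rest; none of the loose things is more than 30 mm from where it stood (value of joint press_handle above 6.85 rad and velocity of joint press_handle between -0.05 and 0.05 rad/s and not (distance of jar from where it was at the start of the episode above 0.03 m) and not (distance of bottle from where it was at the start of the episode above 0.03 m) and not (distance of tape from where it was at the start of the episode above 0.03 m) and not (distance of tube from where it was at the start of the episode above 0.03 m) and not (distance of brayer from where it was at the start of the episode above 0.03 m) and not (distance of palette_knife from where it was at the start of the episode above 0.03 m) and not (distance of spectacles from where it was at the start of the episode above 0.03 m)); the robot touches nothing.
It fails at once if the handle is gripped: its bar or ball lies between the finger pads while they touch it (the grasp point within 7 mm of the bar's centre line in plan and 18 mm in height) (contact force between the fingers and press_platen above 0.5 N and y of the grasp point in the frame of press_hub between -0.007 and 0.007 m and z of the grasp point in the frame of press_hub between -0.018 and 0.018 m and x of the grasp point in the frame of press_hub between -0.16 and 0.16 m).
It fails at once if the handle is forced: the fingers load it with more than 60 N (contact force between the fingers and press_platen above 60 N).
It fails at once if one of the loose things is moved by more than 30 mm, or lifted (distance of any of jar, bottle, tape, tube, brayer, palette_knife, spectacles from where it was at the start of the episode above 0.03 m).
It also fails if it takes over 51 s, if anything falls off the work surface, if the arm or the gripper's body presses on something with over 40 N, if the wrist force passes 120 N, or if a joint passes its speed limit or range.

## Working session

There is one attempt and no reset: what is moved stays moved. The work goes in short steps, Python scripts to look and compute and a tool call to move; the robot and the scene stay as the last step left them, time stands still between calls to the robot, and variables do not carry over. Pictures are saved under pics/ and viewed, about 8 in all and at most 12, crops included, and the job is handed in when it is done.

Besides the shell and the picture viewer there is one more tool, called in YAML: its name, and indented under it one key for each argument. step_arm: Moves the arm, as the interface text tells. Its arguments: {"type":"object","properties":{"series":{"type":"array","items":{"type":"object","properties":{"jaw":{"type":"number"},"dx":{"type":"number"},"dy":{"type":"number"},"dz":{"type":"number"},"spin":{"type":"number"}}}},"grip_force":{"type":"number"}},"required":["series"]}

```bash
mkdir -p pics; python3 - <<'E'
from station import r, read_camera, calibration, look_for, trace
import cv2,numpy as np
for c in("top","side"):
    im=read_camera(c); cv2.imwrite(f"pics/{c}0.png",im[:,:,::-1])
    k=calibration(c); print(c,k["intrinsics"],k["R"],k["t"])
    for l in("press","press_hub","press_ball_a","press_platen","bottle"):
        print(l,[(np.round(d["at"]),round(d["conf"],2)) for d in look_for(c,l)][:4])
s=r.state();print(s)
E
```

```text
top [[398.24902925   0.         256.6128721 ]
 [  0.         398.24902925 186.49796809]
 [  0.           0.           1.        ]] [[-0.00151173 -0.99976129 -0.02179608]
 [-0.98494285  0.00525659 -0.17280033]
 [ 0.17287366  0.02120666 -0.98471568]] [  55.77307332  566.93410155 1030.59063363]
press [(array([329., 193.]), 0.7)]
press_hub []
press_ball_a [(array([339., 177.]), 0.8)]
press_platen [(array([331., 197.]), 0.57)]
bottle [(array([238., 181.]), 0.81), (array([333., 180.]), 0.69)]
side [[409.0899996    0.         263.56179472]
 [  0.         409.0899996  191.22855342]
 [  0.           0.           1.        ]] [[-0.82814542 -0.56008634 -0.02187382]
 [-0.33479751  0.52557706 -0.78209934]
 [ 0.44953954 -0.64036869 -0.62276974]] [498.8391448  292.7990183  842.96999716]
press [(array([306., 190.]), 0.67)]
press_hub [(array([306., 145.]), 0.78)]
press_ball_a [(array([308., 140.]), 0.7)]
press_platen [(array([310., 175.]), 0.56)]
bottle [(array([243., 231.]), 0.79)]
{'time': 0.6, 'q': array([66.71879404, 23.91356997, -0.59028046, 92.45372815,  0.27029968,
       63.63791406, -3.03877683]), 'joint_vel': array([ 0.13607591, -0.08117303, -0.00090237,  0.09443911,  0.04950911,
       -0.06354648, -0.04550874]), 'effort': array([-4.00209956e-04, -8.50702214e+01,  6.38509076e-01, -4.26170683e+01,
       -4.86385077e-02,  1.36787281e-02,  5.79789298e-05]), 'ee_pos': array([ 222.98438543, -583.83976803,  205.43424383]), 'tcp_rot': array([[ 3.56771963e-01, -7.36076584e-05,  9.34191501e-01],
       [-9.34191502e-01,  4.06069851e-05,  3.56771966e-01],
       [-6.41958494e-05, -9.99999996e-01, -5.42762152e-05]]), 'wrist_force': array([-0.1121395 , -0.10107536,  0.78131037]), 'wrist_torque': array([-0.02946726,  0.00583179, -0.0375053 ]), 'width': 94.07601740838352}
```

```bash
python3 -c "
import cv2,numpy as np
a=cv2.imread('pics/top0.png');b=cv2.imread('pics/side0.png')
cv2.imwrite('pics/t.png',cv2.resize(a[70:310,180:500],None,fx=2.5,fy=2.5,interpolation=2));cv2.imwrite('pics/s.png',cv2.resize(b[80:320,170:490],None,fx=2.5,fy=2.5,interpolation=2))"
```

```text
(no output)
```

View pics/t.png

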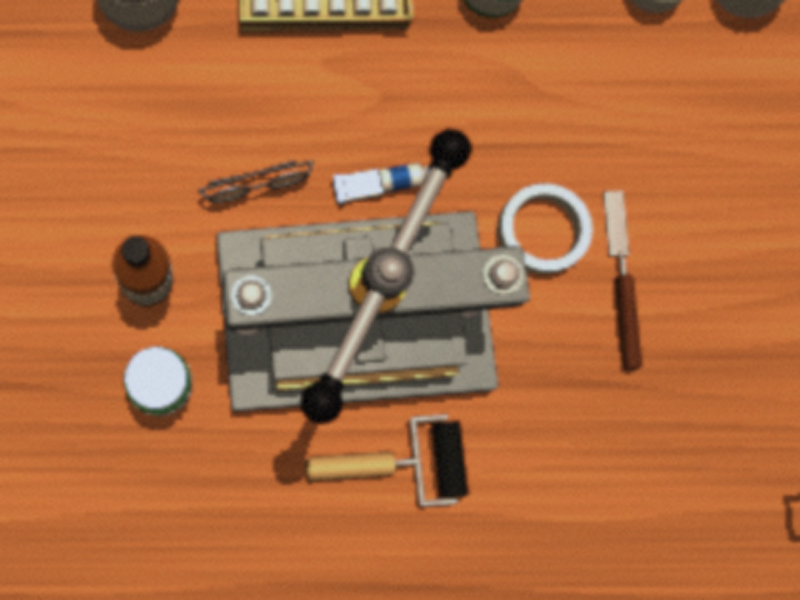

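View pics/s.png

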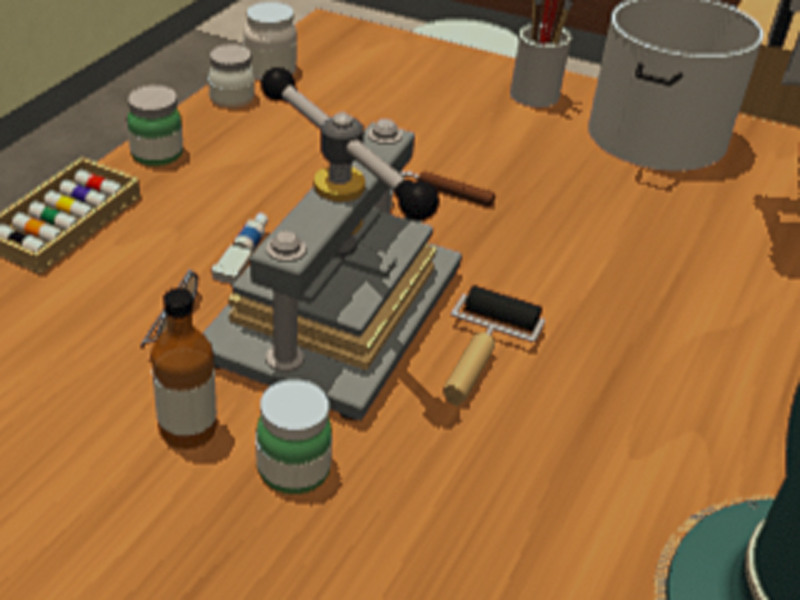

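The top view shows the balls at px (360,130) and (309,230). The side view shows them at (281,114) and (338,160). The bottle and jar stand to the left (+y), the tape and knife to the right, the tube at the far side and the brayer at the near side. Next I triangulate.

```bash
cat >h.py <<'E'
from station import r, read_camera, calibration, look_for, trace
import cv2,numpy as np
def P(c):
    k=calibration(c); return k["intrinsics"]@np.c_[k["R"],k["t"]]
def tri(pt,ps):
    X=cv2.triangulatePoints(P("top"),P("side"),np.array(pt,float).reshape(2,1),np.array(ps,float).reshape(2,1)).ravel(); return X[:3]/X[3]
def proj(c,X):
    x=P(c)@np.r_[X,1]; return x[:2]/x[2]
def ray(c,p,z):
    k=calibration(c);R,t=k["R"],k["t"];C=-R.T@t;d=R.T@np.linalg.inv(k["intrinsics"])@np.r_[p,1];return C+d*(z-C[2])/d[2]
E
python3 - <<'E'
from h import *
A=tri((360.4,129.6),(281.2,113.6));B=tri((308.8,230),(337.6,160))
print(A,B,(A+B)/2,np.linalg.norm(A-B)); d=A-B; print("arm angle",np.degrees(np.arctan2(d[1],d[0])))
M=(A+B)/2
for c,p in(("top",A),("top",B),("side",A),("side",B)):print(c,proj(c,p))
# cap nuts z=193
for p in((250,294),(505,273)):
    print("nut",ray("top",(180+p[0]/2.5,70+p[1]/2.5),193))
for p in((285,243),(385,130)):
    print("nut side",ray("side",(170+p[0]/2.5,80+p[1]/2.5),193))
print("bottle",ray("side",(170+187/2.5,80+430/2.5),0),"bottletop",ray("top",(180+135/2.5,70+250/2.5),175))
E
```

```text
[ 665.41504013 -187.91115415  234.22295128] [436.52077472 -64.68027115 235.32554242] [ 550.96790743 -126.29571265  234.77424685] 259.9608643030739
arm angle -28.29689878664746
top [360.45029933 129.7009606 ]
top [308.9166923  230.28570261]
side [281.11218559 113.58199034]
side [337.32199304 159.96242636]
nut [539.09586153  -4.07796705 193.        ]
nut [ 557.78211267 -242.71429543  193.        ]
nut side [534.1552745   7.8634579 193.       ]
nut side [ 551.16528593 -226.03403419  193.        ]
bottle [585.95616126 109.12341151   0.        ] bottletop [585.91556899 105.70976011 175.        ]
```

Axis at about (551, −126). The arm length checks at 260 mm, and the hub height of 235 gives roughly 2.8 rad still to go. I'll close the fingers, rise, then go to the counter-clockwise side of the near arm.

step_arm:
  series:
    - {"jaw": -1,"dy": -4.5}
    - {"jaw": -1,"dy": -4.5}
    - {"jaw": -1,"dx": -2.0,"dz": 2.3}
    - {"jaw": -1,"dx": -2.9,"dz": 3.4}
    - {"jaw": -1,"dx": -2.9,"dz": 3.4}
    - {"jaw": -1,"dx": -2.9,"dz": 3.4}
    - {"jaw": -1,"dx": -2.9,"dz": 3.4}
    - {"jaw": -1,"dx": -2.9,"dz": 3.4}
    - {"jaw": -1,"dx": -2.9,"dz": 3.4}
    - {"jaw": -1,"dx": -2.9,"dz": 3.4}
    - {"jaw": -1,"dx": -2.9,"dz": 3.4}
    - {"jaw": -1}
  grip_force: 10

```text
invalid input at $.series[0]: expected keys jaw, dx, dy, dz, spin
```

step_arm:
  series:
    - {"jaw": -1,"dx": 0,"dy": -4.5,"dz": 0,"spin": 0}
    - {"jaw": -1,"dx": 0,"dy": -4.5,"dz": 0,"spin": 0}
    - {"jaw": -1,"dx": -2,"dy": 0,"dz": 2.3,"spin": 0}
    - {"jaw": -1,"dx": -2.9,"dy": 0,"dz": 3.4,"spin": 0}
    - {"jaw": -1,"dx": -2.9,"dy": 0,"dz": 3.4,"spin": 0}
    - {"jaw": -1,"dx": -2.9,"dy": 0,"dz": 3.4,"spin": 0}
    - {"jaw": -1,"dx": -2.9,"dy": 0,"dz": 3.4,"spin": 0}
    - {"jaw": -1,"dx": -2.9,"dy": 0,"dz": 3.4,"spin": 0}
    - {"jaw": -1,"dx": -2.9,"dy": 0,"dz": 3.4,"spin": 0}
    - {"jaw": -1,"dx": -2.9,"dy": 0,"dz": 3.4,"spin": 0}
    - {"jaw": -1,"dx": -2.9,"dy": 0,"dz": 3.4,"spin": 0}
    - {"jaw": -1,"dx": 0,"dy": 0,"dz": 0,"spin": 0}
  grip_force: 10

```text
time: 1.8
ee_pos: [414.1, -230.2, 299.4]
tcp_rot: [[0.354, 0.001, 0.935], [-0.935, -0.002, 0.354], [0.003, -1.0, 0.0]]
wrist_force: [-0.9, -0.3, -0.2]
width: 2.1
```

step_arm:
  series:
    - {"jaw": -1,"dx": -2.6,"dy": 0,"dz": 3.1,"spin": 0}
    - {"jaw": -1,"dx": -2.6,"dy": 0,"dz": 3.1,"spin": 0}
    - {"jaw": -1,"dx": -2,"dy": 0,"dz": 2.3,"spin": 0}
    - {"jaw": -1,"dx": 0,"dy": 0,"dz": 0,"spin": 0}
    - {"jaw": -1,"dx": 0,"dy": 0,"dz": 0,"spin": 0}

```text
time: 2.3
ee_pos: [469.8, -129.1, 299.9]
tcp_rot: [[0.355, 0.003, 0.935], [-0.935, -0.003, 0.355], [0.004, -1.0, 0.001]]
wrist_force: [0.4, -0.8, -0.3]
width: 0.8
```

```bash
python3 - <<'E'
from h import *
for c in("top","side"):
    im=read_camera(c); cv2.imwrite(f"pics/{c}1.png",im[:,:,::-1])
a=cv2.imread('pics/top1.png')[70:310,180:500];b=cv2.imread('pics/side1.png')[20:260,170:490]
cv2.imwrite('pics/c1.png',cv2.resize(np.hstack([a,b]),(800,300)))
print(r.state()["ee_pos"])
E
```

```text
[ 469.57999815 -129.58688154  299.96737346]
```

View pics/c1.png

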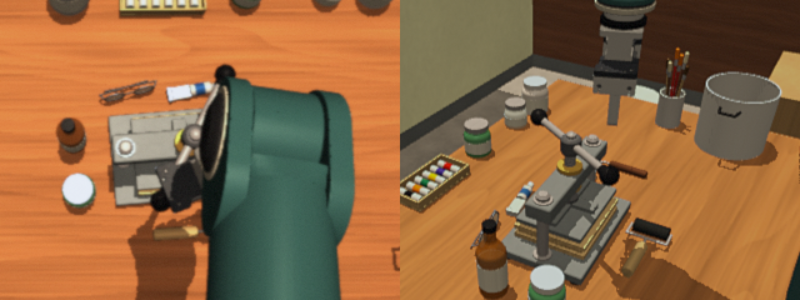

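The fingers are closed and above the counter-clockwise side of the near arm, with about 42 mm to its centre line in plan. I descend, and print the arc moves from the resulting pose.

step_arm:
  series:
    - {"jaw": -1,"dx": 0,"dy": 4,"dz": 0,"spin": 0}
    - {"jaw": -1,"dx": 0,"dy": 4,"dz": 0,"spin": 0}
    - {"jaw": -1,"dx": 0,"dy": 0,"dz": 0,"spin": 0}

```text
time: 2.7
ee_pos: [469.4, -133.5, 219.1]
tcp_rot: [[0.349, 0.006, 0.937], [-0.937, -0.005, 0.349], [0.007, -1.0, 0.003]]
wrist_force: [-1.1, -0.1, 1.0]
width: 0.8
```

```bash
cat >arc.py <<'E'
from h import *
import sys
step,n,Rr,ztip=map(float,sys.argv[1:5])
s=r.state();p=s["ee_pos"];T=s["tcp_rot"];C=np.array([551,-126.3])
v=p[:2]-C;a=np.degrees(np.arctan2(v[1],v[0]));print(s["time"],p.round(1),"ang",a,"rad",np.hypot(*v),"F",s["wrist_force"].round(1))
q=p
for i in range(int(n)):
    a-=step; t=np.radians(a); w=np.r_[C+Rr*np.array([np.cos(t),np.sin(t)]),p[2]+(ztip-p[2])*(i+1)/n]
    print((T.T@(w-q)/10).round(2).tolist());q=w
E
python3 arc.py 8 12 73 215
```

```text
2.7 [ 469.4 -133.5  219.1] ang -174.98214207086093 rad 81.94437437230565 F [-1.1 -0.1  1. ]
[-0.72, 0.03, 1.2]
[-0.9, 0.03, 0.47]
[-0.83, 0.03, 0.59]
[-0.74, 0.03, 0.7]
[-0.64, 0.03, 0.8]
[-0.52, 0.03, 0.88]
[-0.39, 0.03, 0.94]
[-0.26, 0.04, 0.99]
[-0.12, 0.04, 1.01]
[0.03, 0.04, 1.02]
[0.17, 0.04, 1.0]
[0.3, 0.04, 0.97]
```

step_arm:
  series:
    - {"jaw": -1,"dx": -0.7,"dy": 0,"dz": 1.2,"spin": 0}
    - {"jaw": -1,"dx": -0.9,"dy": 0,"dz": 0.5,"spin": 0}
    - {"jaw": -1,"dx": -0.8,"dy": 0,"dz": 0.6,"spin": 0}
    - {"jaw": -1,"dx": -0.7,"dy": 0,"dz": 0.7,"spin": 0}
    - {"jaw": -1,"dx": -0.6,"dy": 0,"dz": 0.8,"spin": 0}
    - {"jaw": -1,"dx": -0.5,"dy": 0,"dz": 0.9,"spin": 0}

```text
time: 3.3
ee_pos: [499.5, -79.6, 224.1]
tcp_rot: [[0.343, 0.007, 0.939], [-0.939, -0.009, 0.343], [0.011, -1.0, 0.003]]
wrist_force: [-1.6, -2.4, -1.0]
width: 0.3
```

```bash
python3 arc.py 8 10 73 214
```

```text
3.3 [499.5 -79.6 224.1] ang 137.78464580726583 rad 69.55240025229769 F [-1.6 -2.4 -1. ]
[-0.72, 0.1, 0.77]
[-0.28, 0.1, 0.98]
[-0.14, 0.1, 1.01]
[0.0, 0.1, 1.02]
[0.15, 0.11, 1.01]
[0.28, 0.11, 0.98]
[0.42, 0.11, 0.93]
[0.54, 0.11, 0.86]
[0.66, 0.11, 0.78]
[0.76, 0.11, 0.68]
```

step_arm:
  series:
    - {"jaw": -1,"dx": -0.7,"dy": 0.2,"dz": 0.8,"spin": 0}
    - {"jaw": -1,"dx": -0.3,"dy": 0.2,"dz": 1.0,"spin": 0}
    - {"jaw": -1,"dx": -0.15,"dy": 0.2,"dz": 1.0,"spin": 0}
    - {"jaw": -1,"dx": 0,"dy": 0.2,"dz": 1.0,"spin": 0}
    - {"jaw": -1,"dx": 0.15,"dy": 0.2,"dz": 1.0,"spin": 0}
    - {"jaw": -1,"dx": 0.3,"dy": 0.2,"dz": 1.0,"spin": 0}

```text
time: 3.9
ee_pos: [556.3, -49.1, 211.7]
tcp_rot: [[0.344, 0.007, 0.939], [-0.939, -0.008, 0.344], [0.01, -1.0, 0.004]]
wrist_force: [-4.1, -0.6, 1.8]
width: 0.4
```

```bash
python3 arc.py 6 10 73 211
```

```text
3.9 [556.3 -49.1 211.7] ang 86.0827443746552 rad 77.33254674863745 F [-4.1 -0.6  1.8]
[0.74, 0.02, 0.5]
[0.42, 0.01, 0.64]
[0.48, 0.01, 0.59]
[0.54, 0.01, 0.54]
[0.59, 0.02, 0.48]
[0.64, 0.02, 0.42]
[0.68, 0.02, 0.35]
[0.71, 0.02, 0.27]
[0.74, 0.02, 0.2]
[0.75, 0.02, 0.12]
```

step_arm:
  series:
    - {"jaw": -1,"dx": 0.7,"dy": 0,"dz": 0.5,"spin": 0}
    - {"jaw": -1,"dx": 0.45,"dy": 0,"dz": 0.6,"spin": 0}
    - {"jaw": -1,"dx": 0.5,"dy": 0.05,"dz": 0.6,"spin": 0}
    - {"jaw": -1,"dx": 0.55,"dy": 0.05,"dz": 0.55,"spin": 0}
    - {"jaw": -1,"dx": 0.6,"dy": 0.05,"dz": 0.5,"spin": 0}
    - {"jaw": -1,"dx": 0.65,"dy": 0.05,"dz": 0.4,"spin": 0}

```text
time: 4.5
ee_pos: [601.5, -72.1, 208.9]
tcp_rot: [[0.344, 0.005, 0.939], [-0.939, -0.007, 0.344], [0.008, -1.0, 0.002]]
wrist_force: [-2.1, 1.1, 0.4]
width: 0.5
```

```bash
python3 arc.py 5 10 73 210
```

```text
4.5 [601.5 -72.1 208.9] ang 47.008673280671545 rad 74.12804546717557 F [-2.1  1.1  0.4]
[0.63, -0.01, 0.16]
[0.6, -0.01, 0.21]
[0.62, -0.01, 0.16]
[0.63, -0.01, 0.1]
[0.64, -0.01, 0.05]
[0.64, -0.01, -0.01]
[0.63, -0.01, -0.06]
[0.63, -0.01, -0.12]
[0.61, -0.01, -0.17]
[0.6, -0.01, -0.22]
```

step_arm:
  series:
    - {"jaw": -1,"dx": 0.6,"dy": 0,"dz": 0.15,"spin": 0}
    - {"jaw": -1,"dx": 0.6,"dy": 0,"dz": 0.2,"spin": 0}
    - {"jaw": -1,"dx": 0.5,"dy": 0,"dz": 0.12,"spin": 0}
    - {"jaw": -1,"dx": 0.4,"dy": 0,"dz": 0.05,"spin": 0}

```text
time: 4.9
ee_pos: [614.9, -91.5, 208.8]
tcp_rot: [[0.344, 0.005, 0.939], [-0.939, -0.006, 0.344], [0.007, -1.0, 0.002]]
wrist_force: [-2.6, 2.5, -1.3]
width: -0.1
```

```bash
python3 arc.py 2.5 10 73 209
```

```text
4.9 [614.9 -91.5 208.8] ang 28.529919929343666 rad 72.76212014867119 F [-2.6  2.5 -1.3]
[0.31, 0.0, 0.06]
[0.32, 0.0, 0.03]
[0.32, 0.0, 0.01]
[0.32, 0.0, -0.0]
[0.32, 0.0, -0.02]
[0.32, 0.0, -0.03]
[0.32, 0.0, -0.04]
[0.31, -0.0, -0.06]
[0.31, -0.0, -0.07]
[0.31, -0.0, -0.08]
```

step_arm:
  series:
    - {"jaw": -1,"dx": 0.3,"dy": 0,"dz": 0.05,"spin": 0}
    - {"jaw": -1,"dx": 0.3,"dy": 0,"dz": 0.03,"spin": 0}
    - {"jaw": -1,"dx": 0.3,"dy": 0,"dz": 0,"spin": 0}
    - {"jaw": -1,"dx": 0.3,"dy": 0,"dz": 0,"spin": 0}

```text
time: 5.3
ee_pos: [620.3, -103.1, 209.0]
tcp_rot: [[0.344, 0.005, 0.939], [-0.939, -0.006, 0.344], [0.007, -1.0, 0.003]]
wrist_force: [-1.6, 4.0, -1.2]
width: 0.5
```

step_arm:
  series:
    - {"jaw": -1,"dx": 0.3,"dy": 0,"dz": 0,"spin": 0}
    - {"jaw": -1,"dx": 0.3,"dy": 0,"dz": -0.03,"spin": 0}

```text
time: 5.5
ee_pos: [622.3, -109.1, 209.2]
tcp_rot: [[0.345, 0.006, 0.939], [-0.939, -0.006, 0.345], [0.007, -1.0, 0.003]]
wrist_force: [-0.7, 2.3, -0.2]
width: 0.8
```

```bash
python3 arc.py 2.5 10 73 208;python3 - <<'E'
from h import *
im=read_camera("side"); cv2.imwrite("pics/s2.png",cv2.resize(im[60:300,170:490,::-1],None,fx=2.5,fy=2.5,interpolation=2))
E
```

```text
5.5 [ 622.3 -109.1  209.2] ang 13.530825076689583 rad 73.36197342450991 F [-0.7  2.3 -0.2]
[0.31, 0.01, -0.08]
[0.31, 0.01, -0.06]
[0.31, 0.01, -0.07]
[0.31, 0.01, -0.08]
[0.3, 0.01, -0.1]
[0.3, 0.01, -0.11]
[0.29, 0.01, -0.12]
[0.29, 0.01, -0.14]
[0.28, 0.01, -0.15]
[0.27, 0.01, -0.16]
```

View pics/s2.png

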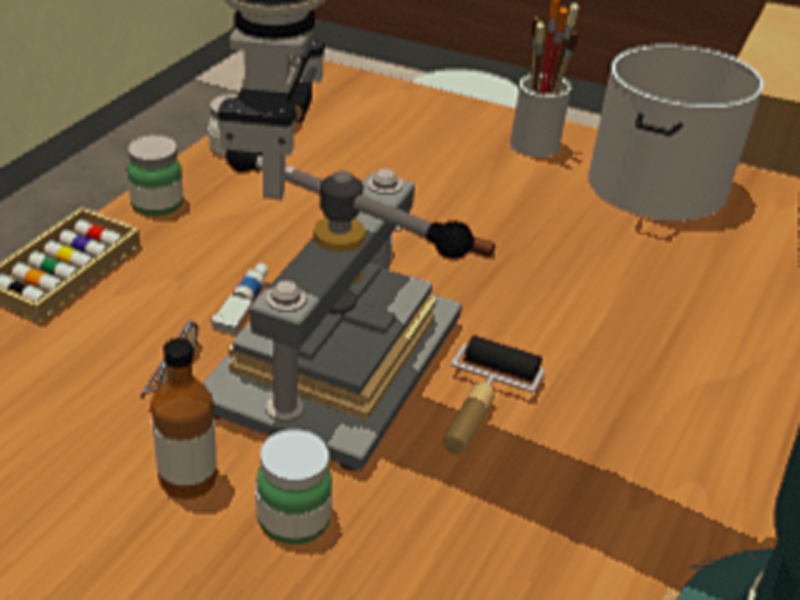

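The side view shows the finger at (272,180) pushing the far arm section. The ball now toward the robot is at (452,240), and the loose things are unmoved. I continue in small steps, watching for the stop.

step_arm:
  series:
    - {"jaw": -1,"dx": 0.3,"dy": 0.03,"dz": -0.07,"spin": 0}
    - {"jaw": -1,"dx": 0.3,"dy": 0.03,"dz": -0.07,"spin": 0}
    - {"jaw": -1,"dx": 0.3,"dy": 0.03,"dz": -0.07,"spin": 0}

```text
time: 5.85
ee_pos: [623.9, -119.3, 208.6]
tcp_rot: [[0.345, 0.006, 0.939], [-0.939, -0.006, 0.345], [0.008, -1.0, 0.004]]
wrist_force: [-0.7, 2.3, 0.4]
width: 0.6
```

```bash
python3 arc.py 2.5 8 73 207
```

```text
5.85 [ 623.9 -119.3  208.6] ang 5.4846901676151285 rad 73.18514523672702 F [-0.7  2.3  0.4]
[0.3, 0.02, -0.11]
[0.3, 0.02, -0.1]
[0.3, 0.02, -0.11]
[0.29, 0.02, -0.13]
[0.29, 0.02, -0.14]
[0.28, 0.02, -0.15]
[0.27, 0.02, -0.16]
[0.27, 0.02, -0.18]
```

step_arm:
  series:
    - {"jaw": -1,"dx": 0.3,"dy": 0.03,"dz": -0.1,"spin": 0}
    - {"jaw": -1,"dx": 0.3,"dy": 0.03,"dz": -0.1,"spin": 0}

```text
time: 6.05
ee_pos: [624.2, -126.2, 208.2]
tcp_rot: [[0.345, 0.007, 0.939], [-0.939, -0.006, 0.345], [0.008, -1.0, 0.004]]
wrist_force: [-1.3, 3.1, 0.4]
width: 0.8
```

step_arm:
  series:
    - {"jaw": -1,"dx": 0.3,"dy": 0.03,"dz": -0.11,"spin": 0}
    - {"jaw": -1,"dx": 0.3,"dy": 0.03,"dz": -0.13,"spin": 0}

```text
time: 6.25
ee_pos: [624.1, -133.3, 207.6]
tcp_rot: [[0.345, 0.007, 0.939], [-0.939, -0.006, 0.345], [0.008, -1.0, 0.005]]
wrist_force: [-0.1, 3.6, 0.3]
width: 0.3
```

```bash
python3 arc.py 2.5 8 73 207
```

```text
6.25 [ 624.1 -133.3  207.6] ang -5.453312184830227 rad 73.47989218680691 F [-0.1  3.6  0.3]
[0.26, 0.01, -0.19]
[0.28, 0.01, -0.16]
[0.27, 0.01, -0.17]
[0.26, 0.01, -0.18]
[0.25, 0.01, -0.19]
[0.25, 0.01, -0.2]
[0.24, 0.01, -0.21]
[0.23, 0.01, -0.22]
```

step_arm:
  series:
    - {"jaw": -1,"dx": 0.27,"dy": 0,"dz": -0.17,"spin": 0}
    - {"jaw": -1,"dx": 0.27,"dy": 0,"dz": -0.17,"spin": 0}

```text
time: 6.45
ee_pos: [622.8, -140.1, 207.6]
tcp_rot: [[0.345, 0.007, 0.939], [-0.939, -0.006, 0.345], [0.008, -1.0, 0.005]]
wrist_force: [0.1, 2.8, 0.1]
width: 0.5
```

step_arm:
  series:
    - {"jaw": -1,"dx": 0.27,"dy": 0,"dz": -0.18,"spin": 0}
    - {"jaw": -1,"dx": 0.26,"dy": 0,"dz": -0.18,"spin": 0}

```text
time: 6.65
ee_pos: [621.1, -146.9, 207.5]
tcp_rot: [[0.345, 0.007, 0.939], [-0.939, -0.006, 0.345], [0.008, -1.0, 0.005]]
wrist_force: [0.3, 3.3, -1.3]
width: 0.2
```

```bash
python3 arc.py 2.5 8 73 207
```

```text
6.65 [ 621.1 -146.9  207.5] ang -16.368741086826407 rad 73.04575465080524 F [ 0.3  3.3 -1.3]
[0.25, 0.01, -0.2]
[0.24, 0.01, -0.21]
[0.23, 0.01, -0.22]
[0.22, 0.01, -0.23]
[0.21, 0.01, -0.24]
[0.2, 0.01, -0.25]
[0.19, 0.01, -0.25]
[0.18, 0.01, -0.26]
```

step_arm:
  series:
    - {"jaw": -1,"dx": 0.25,"dy": 0,"dz": -0.2,"spin": 0}
    - {"jaw": -1,"dx": 0.24,"dy": 0,"dz": -0.21,"spin": 0}

```text
time: 6.85
ee_pos: [620.2, -148.9, 207.7]
tcp_rot: [[0.348, 0.01, 0.938], [-0.938, -0.0, 0.348], [0.004, -1.0, 0.009]]
wrist_force: [7.8, 21.1, -3.4]
width: 0.8
```

step_arm:
  series:
    - {"jaw": -1,"dx": 0.23,"dy": 0,"dz": -0.22,"spin": 0}
    - {"jaw": -1,"dx": 0.22,"dy": 0,"dz": -0.23,"spin": 0}

```text
time: 7.05
ee_pos: [620.0, -148.5, 208.0]
tcp_rot: [[0.353, 0.014, 0.935], [-0.936, 0.007, 0.353], [-0.001, -1.0, 0.016]]
wrist_force: [9.6, 15.1, -5.7]
width: 0.7
```

```bash
python3 arc.py 2.5 8 73 207;python3 - <<'E'
from h import *
a=read_camera("top");b=read_camera("side")
cv2.imwrite("pics/c3.png",cv2.resize(np.hstack([a[70:310,240:400],b[60:300,170:490]])[:,:,::-1],(800,400),interpolation=2))
E
```

```text
7.05 [ 620.  -148.5  208. ] ang -17.831514107323322 rad 72.52634381751865 F [ 9.6 15.1 -5.7]
[0.27, 0.01, -0.17]
[0.24, 0.01, -0.21]
[0.23, 0.01, -0.22]
[0.22, 0.01, -0.23]
[0.21, 0.01, -0.24]
[0.19, 0.01, -0.25]
[0.18, 0.01, -0.26]
[0.17, 0.01, -0.27]
```

View pics/c3.png

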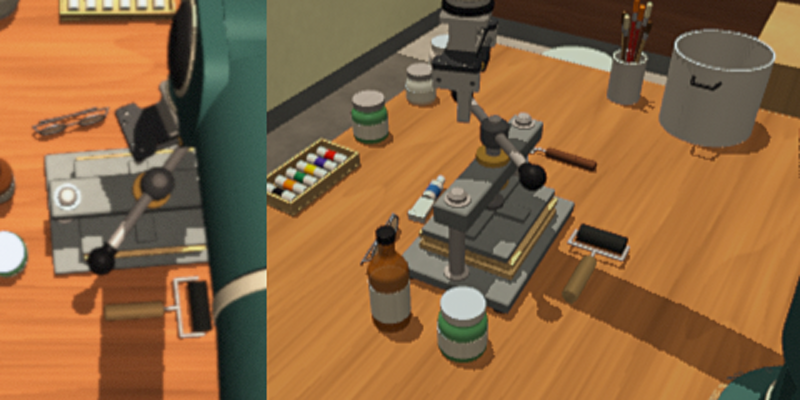

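Force rose from about 3 N to about 22 N and motion stopped, which is the hard stop. I back off, rise and clear away for a check.

step_arm:
  series:
    - {"jaw": -1,"dx": -1.2,"dy": 0,"dz": 0.9,"spin": 0}
    - {"jaw": -1,"dx": -1.6,"dy": 0,"dz": 1.2,"spin": 0}
    - {"jaw": -1,"dx": 0,"dy": 0,"dz": 0,"spin": 0}
    - {"jaw": -1,"dx": 0,"dy": -4,"dz": 0,"spin": 0}
    - {"jaw": -1,"dx": 0,"dy": -4.5,"dz": 0,"spin": 0}
    - {"jaw": -1,"dx": 0,"dy": -3,"dz": 0,"spin": 0}
    - {"jaw": -1,"dx": 0,"dy": 0,"dz": 0,"spin": 0}

```text
time: 7.85
ee_pos: [627.8, -116.7, 327.0]
tcp_rot: [[0.352, 0.013, 0.936], [-0.936, 0.004, 0.352], [0.001, -1.0, 0.014]]
wrist_force: [0.6, -0.5, 0.0]
width: -0.0
```

step_arm:
  series:
    - {"jaw": -1,"dx": 2,"dy": 0,"dz": -2,"spin": 0}
    - {"jaw": -1,"dx": 3,"dy": 0,"dz": -3,"spin": 0}
    - {"jaw": -1,"dx": 3,"dy": 0,"dz": -3,"spin": 0}
    - {"jaw": -1,"dx": 3,"dy": 0,"dz": -3,"spin": 0}
    - {"jaw": -1,"dx": 3,"dy": 0,"dz": -3,"spin": 0}
    - {"jaw": -1,"dx": 3,"dy": 0,"dz": -3,"spin": 0}
    - {"jaw": -1,"dx": 3,"dy": 0,"dz": -3,"spin": 0}
    - {"jaw": -1,"dx": 3,"dy": 0,"dz": -3,"spin": 0}
    - {"jaw": -1,"dx": 3,"dy": 0,"dz": -3,"spin": 0}
    - {"jaw": -1,"dx": 3,"dy": 0,"dz": -2,"spin": 0}
    - {"jaw": -1,"dx": 0,"dy": 0,"dz": 0,"spin": 0}
    - {"jaw": -1,"dx": 0,"dy": 0,"dz": 0,"spin": 0}

```text
time: 9.05
ee_pos: [453.7, -506.6, 317.9]
tcp_rot: [[0.346, 0.005, 0.938], [-0.938, -0.0, 0.346], [0.002, -1.0, 0.005]]
wrist_force: [0.2, 1.6, 0.6]
width: 0.4
```

```bash
python3 - <<'E'
from h import *
a=read_camera("top");b=read_camera("side");s=r.state();print(s["time"],s["ee_pos"],s["wrist_force"])
cv2.imwrite("pics/t4.png",cv2.resize(a[70:310,180:500,::-1],None,fx=2.5,fy=2.5,interpolation=2))
cv2.imwrite("pics/s4.png",cv2.resize(b[80:320,170:490,::-1],None,fx=2.5,fy=2.5,interpolation=2))
E
```

```text
9.15 [ 454.05527747 -505.9016573   318.14799116] [ 0.603254    0.18055284 -0.09612591]
```

View pics/t4.png

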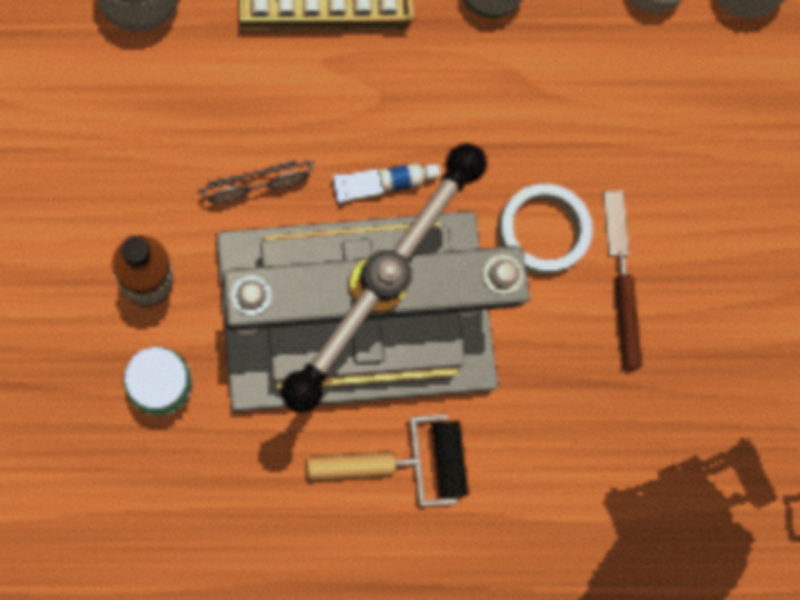

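View pics/s4.png

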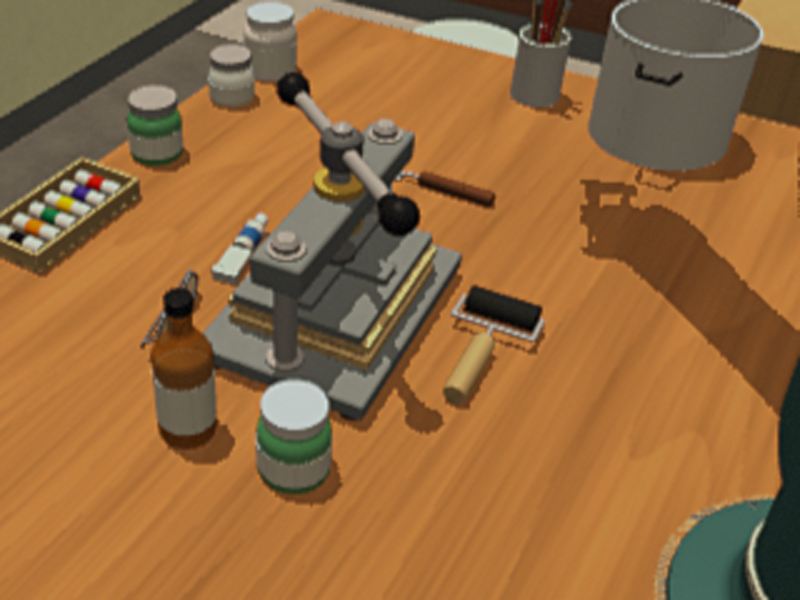

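The top view has the balls at crop (466,162) and (302,390). The side view has them at (293,88) and (398,215). The loose things are where they were, and the hand is clear. I check the height.

```bash
python3 - <<'E'
from h import *
t=lambda x,y:(180+x/2.5,70+y/2.5)
s=lambda x,y:(170+x/2.5,80+y/2.5)
A=tri(t(466,162),s(293,88));B=tri(t(302,390),s(398,215));d=A-B
print(A,B,(A+B)/2,np.linalg.norm(d),np.degrees(np.arctan2(d[1],d[0])))
a=cv2.imread('pics/t.png').astype(int);b=cv2.imread('pics/t4.png').astype(int)
E
```

```text
[ 655.68435238 -203.39415207  225.09005366] [447.1869881  -47.92524336 224.38697732] [ 551.43567024 -125.65969772  224.73851549] 260.08119271626174 -36.71055601722154
```

```bash
python3 -c "
from station import r
print(r.close_job(), r.state()['time'])"
```

```text
the job is handed in; nothing more can be done
the job is handed in; nothing more can be done
```

The press is wound down against its stop, and the job is handed in; it reports no verdict. I pushed the handle about 188° (3.29 rad) clockwise with the closed fingertips against one arm, without gripping it. It came up hard at about 22 N at the wrist, up from about 3 N while turning. I then backed off, rose and moved the hand clear, at 9.2 s of the 51 s allowed.

- **Handle height:** the last images put the hub at 224.7 mm, against the expected 226 mm when tight. That is within the roughly 2 mm calibration error.
- **Drop against turn:** it came down 10.0 mm, and 10.5 mm was expected for that turn.
- **Rest position:** the handle's angle in the last images agrees with where the finger stopped against it, so it did not spring back.
- **Loose things:** none has visibly moved between the first and last pictures. I compared these by eye and did not measure them.
- **Hand:** it is clear of everything, with the wrist force near zero.
- **What disagreed:** the stop came about 0.5 rad later than my first height estimate suggested. That is also within the calibration error.

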